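Roll the empty reel into its rest

TASK

Roll the empty wire reel along the bench on its rims into the flat metal rest, so that it drops in between the rest's two cross bars and stays standing there, square to the bars. Roll it all the way: do not lift or carry it, do not drag it without turning, and do not let it fall on its side. Leave the other things on the bench where they are, and let go of the reel.

Things in the scene. Friction and masses are not known exactly. Their poses are not given: they have to be found in the camera images.
- reel: Empty grey plastic reel standing on its rims, loose, about 0.3 kg: two flanges 120 mm in diameter, 5 mm thick, 30 mm wide over their outer faces, on a core 52 mm in diameter. Origin at its centre, 60 mm above the bench when standing. x axis along its spindle, level, at the start roughly along world x; y and z turn as it rolls. It rolls easily and may run on ahead of a push.
- spindle_end (a point): One end of the reel's steel spindle (+x end of the reel), on the axis, 40 mm from its centre. The spindle is 16 mm thick, 80 mm long, turns with the reel; 25 mm sticks out beyond each flange, where it can be pushed from behind. Pushed, the reel rolls straight where it points; to aim it, pinch the flanges lightly from above, swivel it on the spot and let go.
- rest: Flat aluminium frame 4 mm high, open inside, fixed on the bench, 0.2 to 0.5 m from the reel in world +y or -y. Origin at its centre on the bench surface. Two cross bars along its x axis (12 mm wide, centre lines at y = -31 and +31 mm: 50 mm gap) and two side strips (16 mm wide, 100 mm long, centre lines at x = -60 and +60 mm).
- rest_spot (a point): Where the reel's centre belongs: 60 mm above the rest's origin, same axes. The reel rolls in along the rest's y axis, from either side, over one bar (2 to 4 N at the spindle); once its centre is past that bar it drops in and stands on the bench between the bars, spindle along the rest's x axis. Pushed on over the second bar it would roll out.
- meter: Black hand-held meter lying flat, 85 x 170 x 36 mm, loose; origin at the centre of its underside. Bystander: leave alone.
- board: Small circuit board with parts on it, 95 x 130 mm, 34 mm high, loose; origin at the centre of its underside. Bystander: leave alone.
- jar: White jar with black lid, 52 mm in diameter, 60 mm high, loose; origin at the centre of its underside. Bystander: leave alone.
- driver: Screwdriver lying flat, 180 mm long, loose; it lies along its x axis. Bystander: leave alone.
Mind the look-alikes: they are no part of the job. There is more than one size of the reel; the one meant has the size given above. There is more than one size of the rest; the one meant has the size given above.

How it is judged (in metres and radians):
On the way, in this order (a step that is already met when the one before it is completed fails the run):
1. the reel has rolled about a quarter turn (angle between reel's own z axis and vertical above 1.2 rad).
2. the reel has rolled on to nearly half a turn (angle between reel's own z axis and vertical above 2.4 rad).
At the end, for the whole second after the job is handed in: The reel stands upright (within 0.15 rad) on the bench inside the rest, its centre within 10 mm of midway between the bars and within 35 mm of the rest's centre line sideways, 55 to 63 mm above the bench, spindle within 0.25 rad of the bars' direction, at rest (under 20 mm/s) (y of reel in the frame of rest between -0.01 and 0.01 m and x of reel in the frame of rest between -0.035 and 0.035 m and z of reel in the frame of rest between 0.055 and 0.063 m and angle between the x axis of reel and the x axis of rest, either way round below 0.25 rad and angle between reel's own x axis and vertical between 1.42 and 1.72 rad and linear speed of reel below 0.02 m/s); the robot touches nothing.
It fails at once if the reel falls over (its spindle more than about 40 degrees from level) (angle between reel's own x axis and vertical below 0.9 rad or angle between reel's own x axis and vertical above 2.24 rad).
It fails at once if the reel is lifted off the bench by 20 mm or more (height (world z) of reel above 0.08 m).
It fails at once if a bystander (meter, board, jar or screwdriver) is moved by more than 30 mm (distance of any of meter, board, jar, driver from where it was at the start of the episode above 0.03 m).
It also fails if it takes over 72 s, if anything falls off the work surface, if the arm or the gripper's body presses on something with over 40 N, if the wrist force passes 120 N, or if a joint passes its speed limit or range.

ROBOT

A 6-joint arm with a two-finger parallel gripper is mounted at the origin on the work surface. World frame = base frame: x ahead of the robot, y to its left, z up, the work surface at z = 0. Lengths are in mm, angles in rad, forces in N, time in s.
With the tool pointing down it reaches from about 300 to 775 mm from the base axis. Payload 14.6 kg.
Tool frame: the origin (TCP) lies at the very end of the fingers, on their centre line; the grasp point (between the pads) lies 19 mm behind it; z points along the fingers, y is the direction in which the jaws open and shut (so a half turn about z gives the same grasp; the last joint's range is limited). The gripper opens to 94 mm and grips with 3 to 60 N. Pads are 16 mm wide; open, the fingers measure 119 mm over their backs; the gripper's body (75 mm by 177 mm) begins 78 mm behind the grasp point.
Start: joints at [1.188, 0.3, 1.521, -0, 1.321, -0.067], TCP at [170.815, 522.792, 205.446] pointing down, gripper open.
Joint ranges: [-3.03, 3.03], [-0.79, 2.21], [0.23, 2.52], [-1.04, 4.18], [0, 3.07], [-2.55, 2.55]. Speed limits (rad/s): [2.22, 2.22, 2.57, 3.14, 3.14, 3.14].

INTERFACE

Orientations are given as [roll, pitch, yaw] about the fixed x, y, z axes, in that order (R = Rz(yaw) Ry(pitch) Rx(roll)).
In Python, from cell import manip gives the robot as it stands.
- The arm moves only by the shell command python3 -m inch 'ROWS' [FORCE]. ROWS is a JSON object of lists of equal length, an entry for each row: "grip": the opening, from -1 (shut) to 1 (fully open), so that 0 is half open; "travel": the shift along the world's x, y, z in cm, a list of three; "turn": the turn, a rotation vector about the world's x, y, z in degrees, a list of three. A call has 1 to 10 rows; each row is the pose to reach, as a shift and turn from the pose measured when the call began; what a row does not reach only later rows make up. A row lasts 1/8 s, in which the tool goes at most 62.5 mm and 10.7 degrees, less where a joint would pass 70% of its speed; a pose out of reach is approached as far as the arm can. A call with a gripper value outside its range is refused whole. The fingers move at their own pace and stop on an object; FORCE is the grip in N (left out, the last holds). Time passes only in rows, so rows that repeat a pose let the fingers close. It gives the time, the measured TCP pose, the force and the opening at its end, in the units of the state.
- manip.read_state(): the state, without advancing time (a new reading comes with each control period).
- manip.camera(name): name is "scene" or "top" or "wrist"; returns (picture, depth): 384x512x3 uint8, red, green, blue; 384x512 float32, mm along the optical axis (not along the pixel's ray), 0 where there is no reading.
- manip.calibration(name): a dict with "fx", "fy", "cx", "cy" (pixels), "world_from_camera" (4x4, takes a point from camera to world coordinates). Camera axes: x right, y up, looking along -z (the intrinsics and any distortion apply to the point x, -y, -z); pixel columns grow to the right and rows downward; lengths in mm; the calibration is good to about 2 mm. A picture is of the moment at which its call begins: read the wrist's pose just before it. calibration takes no time and is no camera call; for the wrist camera it gives the pose at the moment of the call.
- manip.sign_off(): hands the job in, once; it reports no verdict.
Trained networks look in the newest picture that a camera, given by its name, has taken for a name from the list of things; names that differ only in an ending like _2 or _b are one class to them, and where a whole thing is asked for, a point or a joint stands for the part that bears it (a point fixed in the world has none). Each returns a list of dicts, best first, with "p" (0 to 1); they miss things now and then, are a little off and sometimes report something else, mostly with a low value. They report only what shows in the picture. A call takes as long as a camera call. They do not tell look-alikes from the thing itself.
- manip.look_for(camera, label): "bbox" ([left, top, right, bottom] in pixels, round what is visible of it).
The state is a dict: "clock": time; "joints": joint angles; "qd": joint speeds; "effort": joint torques, N m; "eef_pos": TCP position; "eef_rot": TCP orientation; "wrist_force": force on the tool from outside, world axes, zero at the start; "moment": the same for the moment, N m; "finger_gap": finger opening in mm.
Only numpy, scipy, OpenCV 4.12 (cv2) and the standard library are available. Lean on these libraries where they do the work, as an engineer would, in place of code of your own. Each camera call takes 0.05 s, during which the arm holds its last target.

## Working session

There is one attempt and no reset: what is moved stays moved. The work goes in short steps, Python scripts to look and compute and a shell command to move; the robot and the scene stay as the last step left them, time stands still between calls to the robot, and variables do not carry over. Pictures are saved under pics/ and viewed, and the job is handed in when it is done.

```bash
mkdir -p pics; ls; cat > h.py <<'E'
import numpy as np, cv2
from cell import manip
def shot(cam,name):
    p,d=manip.camera(cam); cv2.imwrite(f'pics/{name}.png',cv2.cvtColor(p,cv2.COLOR_RGB2BGR)); np.save(f'pics/{name}.npy',d); return p,d
def cloud(cam,d):
    c=manip.calibration(cam); T=np.array(c['world_from_camera'])
    v,u=np.mgrid[:d.shape[0],:d.shape[1]]
    P=np.stack([(u-c['cx'])/c['fx']*d,-(v-c['cy'])/c['fy']*d,-d],-1)
    return P@T[:3,:3].T+T[:3,3]
E
python3 - <<'E'
from h import *
print(manip.read_state())
for c in('scene','top'):
    p,d=shot(c,c+'0'); k=manip.calibration(c); print(c,k)
    np.save(f'pics/{c}0_cloud.npy',cloud(c,d))
for c in('scene','top'):
  for l in('reel','rest'):
    print(c,l,manip.look_for(c,l))
E
```

```text
pics
{'clock': 0.0, 'joints': array([ 1.18839399e+00,  3.00485536e-01,  1.52156048e+00, -2.06596492e-06,
        1.32071583e+00, -6.66292167e-02]), 'qd': array([-0.00099472,  0.00116181,  0.00057047, -0.00015095,  0.00139603,
       -0.00057239]), 'effort': array([ 9.66912557e-04, -5.31803298e+01, -3.52722323e+01,  7.08350586e-02,
        2.44040682e-02, -5.50211814e-05]), 'eef_pos': array([170.72500325, 522.5591666 , 204.887132  ]), 'eef_rot': array([-3.14042593e+00, -7.58477177e-05,  2.82582000e+00]), 'wrist_force': array([ 0.11657622, -0.87000523, -0.49671185]), 'moment': array([-0.0267457 ,  0.01707312,  0.01333584]), 'finger_gap': 94.49613073510304}
scene {'fx': 352.1355455905199, 'fy': 352.1355455905199, 'cx': 252.6074880558382, 'cy': 187.10765184110457, 'world_from_camera': array([[-6.83280916e-01, -4.65539920e-01,  5.62494242e-01,
         1.08418943e+03],
       [ 7.30124832e-01, -4.42706116e-01,  5.20508429e-01,
         5.15378588e+02],
       [ 6.70218893e-03,  7.66344491e-01,  6.42394896e-01,
         7.09430716e+02],
       [ 0.00000000e+00,  0.00000000e+00,  0.00000000
[... 357 characters left out ...]
,  1.23465068e-01,  9.92321918e-01,
         1.15929989e+03],
       [ 0.00000000e+00,  0.00000000e+00,  0.00000000e+00,
         1.00000000e+00]])}
scene reel [{'bbox': [295.8, 223.0, 372.2, 291.7], 'p': 0.97}, {'bbox': [260.8, 188.7, 304.6, 234.6], 'p': 0.84}, {'bbox': [372.7, 198.3, 435.7, 267.9], 'p': 0.56}]
scene rest [{'bbox': [189.0, 156.7, 234.9, 183.0], 'p': 0.63}, {'bbox': [98.9, 145.4, 173.7, 187.7], 'p': 0.57}]
top reel [{'bbox': [130.9, 161.8, 189.3, 198.1], 'p': 0.86}, {'bbox': [201.3, 193.1, 240.3, 218.7], 'p': 0.72}, {'bbox': [104.4, 228.3, 159.6, 260.3], 'p': 0.6}]
top rest [{'bbox': [354.7, 145.7, 409.4, 201.8], 'p': 0.83}, {'bbox': [314.9, 195.3, 340.3, 243.2], 'p': 0.65}]
```

View pics/scene0.png

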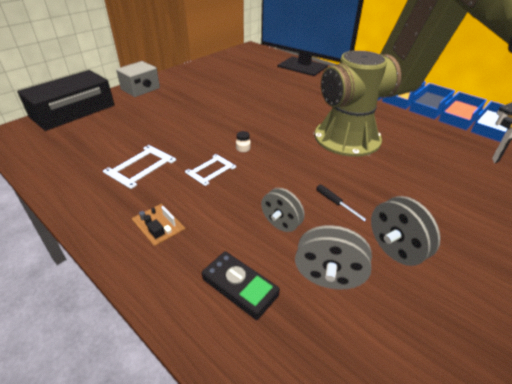

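View pics/top0.png

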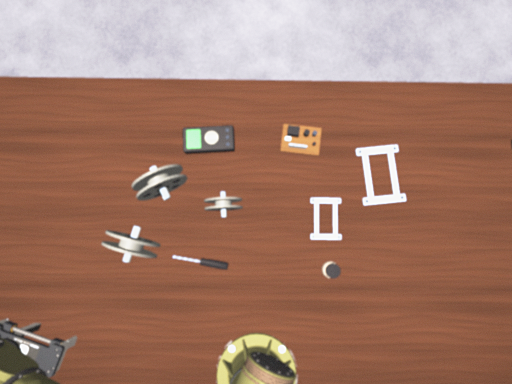

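Candidates, in top-view pixels:
- Reels: A (159,181), B (223,203), C (131,244).
- Rests: large (381,174), small (326,219).

I'll measure the sizes before choosing.

```bash
python3 - <<'E'
from h import *
C=np.load('pics/top0_cloud.npy'); S=np.load('pics/scene0_cloud.npy')
for n,(l,t,r,b) in dict(A=(125,155,195,205),B=(198,186,246,224),C=(96,222,166,268)).items():
    P=C[t:b,l:r].reshape(-1,3); Q=P[P[:,2]>20]
    print(n,'max z',np.percentile(Q[:,2],[95,99,100]),'xy min',Q.min(0),'max',Q.max(0))
    H=Q[Q[:,2]>0.55*Q[:,2].max()]
    print(H.mean(0), cv2.minAreaRect(H[:,:2].astype(np.float32)))
p=cv2.imread('pics/top0.png')
for n,(l,t,r,b) in dict(big=(345,138,418,210),small=(302,190,348,248)).items():
    g=p[t:b,l:r].astype(int); m=(g.min(2)>150)
    z=C[t:b,l:r][m]; print(n,m.sum(),z.mean(0),cv2.minAreaRect(z[:,:2].astype(np.float32)))
x=cv2.resize(p[180:260,190:360],None,fx=4,fy=4,interpolation=cv2.INTER_CUBIC); cv2.imwrite('pics/crop.png',x)
E
```

```text
A max z [ 161.07226241 1159.29988604 1159.29988604] xy min [418.60317966 -10.26846945  20.067951  ] max [ 647.01460211  385.65347634 1159.29988604]
[ 418.60317966  -10.26846945 1159.29988604] ((418.6031799316406, -10.26846981048584), (0.0, 0.0), 0.0)
B max z [ 117.85706661  120.1969182  1159.29988604] xy min [418.60317966 -10.26846945  20.91848219] max [ 568.35738718  169.1792814  1159.29988604]
[ 418.60317966  -10.26846945 1159.29988604] ((418.6031799316406, -10.26846981048584), (0.0, 0.0), 0.0)
C max z [ 161.67025394 1159.29988604 1159.29988604] xy min [347.6148737  -10.26846945  21.57389105] max [ 456.63853602  464.01380675 1159.29988604]
[ 418.60317966  -10.26846945 1159.29988604] ((418.6031799316406, -10.26846981048584), (0.0, 0.0), 0.0)
big 1404 [ 640.32339296 -408.88312992    7.2148632 ] ((594.7677001953125, -238.17584228515625), (217.01333618164062, 533.674072265625), 15.574146270751953)
small 798 [ 491.07802262 -222.6601559     8.53085879] ((491.3826599121094, -143.7425079345703), (143.4342498779297, 268.0957946777344), 0.45504170656204224)
```

```bash
python3 - <<'E'
from h import *
# scene cloud heights and diameters
S=np.load('pics/scene0_cloud.npy')
for n,(l,t,r,b) in dict(A=(292,218,376,294),B=(256,184,306,238),C=(368,192,440,270)).items():
    P=S[t:b,l:r].reshape(-1,3); Q=P[P[:,2]>15]; print(n,np.percentile(Q,[0,1,50,99,100],axis=0).round(0).tolist())
E
```

```text
A [[362.0, 153.0, 15.0], [405.0, 161.0, 18.0], [603.0, 313.0, 105.0], [647.0, 385.0, 163.0], [1084.0, 515.0, 709.0]]
B [[511.0, 51.0, 15.0], [514.0, 56.0, 17.0], [544.0, 121.0, 77.0], [943.0, 433.0, 534.0], [1084.0, 515.0, 709.0]]
C [[369.0, 299.0, 15.0], [376.0, 306.0, 18.0], [421.0, 391.0, 105.0], [577.0, 465.0, 163.0], [1084.0, 515.0, 709.0]]
```

View pics/crop.png

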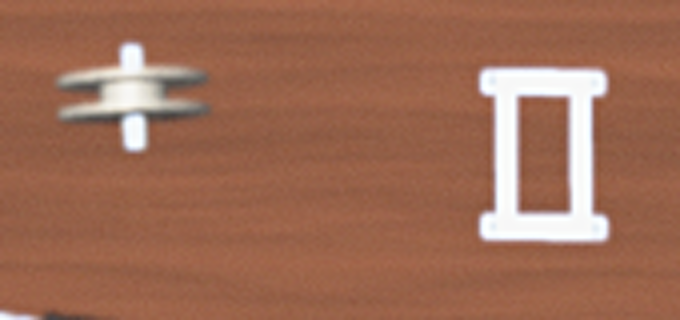

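The crop shows reel B (top pixel 223,203), 120 mm tall where A and C are about 162 mm. It also shows the small rest (326,219), about 136 x 100 mm. Both match the sizes given. Next I'll fit precise poses.

```bash
cat >> h.py <<'E'
def reelfit(C,ctr,zmin=30,r=75,verbose=True):
    P=C.reshape(-1,3); m=(np.hypot(P[:,0]-ctr[0],P[:,1]-ctr[1])<r)&(P[:,2]>zmin)&(P[:,2]<130)
    return P[m]
def restfit(p,C,ctr,r=95):
    # white pixels near the rest, matched on z~4
    m=(p.min(2)>150)&(np.hypot(C[...,0]-ctr[0],C[...,1]-ctr[1])<r)&(C[...,2]<25)
    P=C[m]; return P,cv2.minAreaRect(P[:,:2].astype(np.float32))
E
python3 - <<'E'
from h import *
for cam in('top','scene'):
    p=cv2.imread(f'pics/{cam}0.png'); C=np.load(f'pics/{cam}0_cloud.npy')
    P,R=restfit(p,C,(491,-190)); print(cam,'rest',P.mean(0),R,len(P))
    Q=reelfit(C,(540,112)); print('reel n',len(Q),Q.min(0),Q.max(0))
    H=Q[Q[:,2]>80]; print(cv2.minAreaRect(H[:,:2].astype(np.float32)))
    # spindle: points outside flange near z 45..75, |x|
    k=(Q[:,2]>52)&(Q[:,2]<75)
    F=Q[k]; print('x range of z52-75',F[:,0].min(),F[:,0].max())
    if cam=='top':
        for xm in (lambda x:x>Q[:,0].max()-18, lambda x:x<Q[:,0].min()+18):
            e=Q[xm(Q[:,0])]; print('spindle end',e.mean(0),e.min(0),e.max(0),len(e))
    # bench height
    B=C.reshape(-1,3); b=B[(abs(B[:,0]-500)<60)&(abs(B[:,1]+30)<60)]; print('bench',b[:,2].mean(),b[:,2].std())
# jar, driver, board etc.
C=np.load('pics/top0_cloud.npy');P=C.reshape(-1,3)
for n,(l,t,r,b) in dict(driver=(168,250,232,274),jar=(318,258,345,282),meter=(178,118,240,156),board=(276,118,328,160)).items():
    q=C[t:b,l:r].reshape(-1,3);q=q[(q[:,2]>13)&(q[:,2]<100)];print(n,q.min(0).round(),q.max(0).round())
E
```

```text
top rest [ 491.15468542 -220.56022902    1.29234012] ((492.0736389160156, -220.36988830566406), (143.51422119140625, 97.1157455444336), 0.20139232277870178) 735
reel n 449 [491.16428121  50.19790142  30.07772835] [568.35738718 169.1792814  120.50235622]
((529.5130004882812, 109.48162841796875), (31.226720809936523, 108.93994140625), 3.3196184635162354)
x range of z52-75 491.16428120830255 568.3573871795115
spindle end [561.04910554 111.08052703  63.59487876] [554.46376143 104.74652238  57.2676582 ] [568.35738718 117.45622673  68.17734816] 25
spindle end [499.06086675 108.33505723  64.82943131] [491.16428121 100.22188904  57.08705616] [507.11913132 116.23307804  69.08620934] 32
bench -1.356516902989707 2.2145454877654367
scene rest [ 493.47073719 -221.37819873    1.42492255] ((488.3666687011719, -223.9773712158203), (101.41100311279297, 147.59414672851562), 89.05677032470703) 458
reel n 1196 [510.74677337  50.51230042  30.17308767] [571.74952279 170.64365577 120.77228722]
((531.4999389648438, 109.67829895019531), (34.35940170288086, 110.34062194824219), 4.169211387634277)
x range of z52-75 512.73611981671 571.7495227898282
bench -1.5352772831235653 1.2936735552503018
driver [324.  97.  13.] [364. 270.  28.]
jar [ 303. -258.   15.] [ 351. -209.   65.]
meter [703.  82.  13.] [798. 252.  47.]
board [ 726. -191.   13.] [801. -88.  38.]
```

Reel: centre about (531,110), yaw about +3°. Rest: centre about (491,-221), square to the world. I'll move above the reel at safe height with the jaws along the spindle, then check with the wrist camera.

```bash
python3 -m inch '{"grip":[1,1,1,1,1,1,1,1,1,1],"travel":[[4,-4.6,0],[8,-9.2,0],[12,-13.8,0],[16,-18.4,0],[20,-23,0],[24,-27.6,0],[28,-32.2,0],[32,-36.8,0],[36,-41.3,0],[36,-41.3,0]],"turn":[[0,0,-7],[0,0,-15],[0,0,-23],[0,0,-31],[0,0,-39],[0,0,-47],[0,0,-55],[0,0,-62],[0,0,-69],[0,0,-69]]}' 5
python3 - <<'E'
from h import *
s=manip.read_state();print(s['eef_pos'],s['eef_rot'],s['joints'],s['wrist_force'])
p,d=shot('wrist','w1'); np.save('pics/w1_cloud.npy',cloud('wrist',d)); print(manip.calibration('wrist'))
E
```

```text
clock: 1.55
eef_pos: [532.3, 106.9, 204.7]
eef_rot: [-3.141, 0.0, 1.616]
wrist_force: [0.1, -0.3, 0.1]
finger_gap: 94.1
[532.28587671 106.88962256 204.65734435] [-3.14061123e+00  3.31671063e-04  1.61590469e+00] [ 1.30834358e-01  2.85375866e-01  1.54158975e+00 -2.54667767e-04
  1.31563327e+00  8.57905617e-02] [ 0.14993013 -0.27702388  0.07858675]
{'fx': 308.89432203958205, 'fy': 308.89432203958205, 'cx': 255.66045954738206, 'cy': 193.47489932366793, 'world_from_camera': array([[ 9.98779809e-01, -4.78948252e-02, -1.20407439e-02,
         5.26976448e+02],
       [ 4.93502239e-02,  9.58784754e-01,  2.79814850e-01,
         1.89951527e+02],
       [-1.85720167e-03, -2.80067636e-01,  9.59978474e-01,
         3.82629276e+02],
       [ 0.00000000e+00,  0.00000000e+00,  0.00000000e+00,
         1.00000000e+00]])}
```

View pics/w1.png

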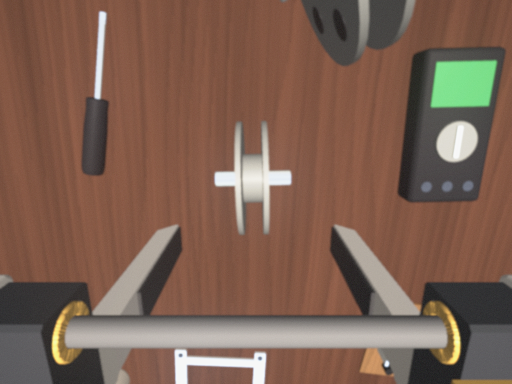

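The wrist view shows reel B in the middle (252,178) with its spindle from 215 to 290, nearly level. The driver (95,110) and meter (452,130) are off to the sides, and the rest is at the bottom (220,365). I'll fit the pose.

```bash
python3 - <<'E'
from h import *
C=np.load('pics/w1_cloud.npy'); Q=reelfit(C,(531,110),zmin=30)
print(len(Q),Q.min(0),Q.max(0))
H=Q[Q[:,2]>85]; print('flanges',cv2.minAreaRect(H[:,:2].astype(np.float32)))
e1=Q[(Q[:,0]>552)&(Q[:,2]>50)]; e0=Q[(Q[:,0]<510)&(Q[:,2]>50)]
for e in(e0,e1): print(e.mean(0),e.min(0),e.max(0),len(e))
d=e1.mean(0)-e0.mean(0); print('yaw deg',np.degrees(np.arctan2(d[1],d[0])))
# per flange line fit
for s in (H[:,0]<H[:,0].mean(),H[:,0]>H[:,0].mean()):
    f=H[s]; c=np.polyfit(f[:,1],f[:,0],1); print('flange yaw',np.degrees(-c[0]),f.mean(0))
b=C.reshape(-1,3); b=b[(abs(b[:,0]-480)<15)&(abs(b[:,1]-110)<40)]; print('bench',b[:,2].mean())
E
```

```text
3174 [486.89999948  52.18304743  30.58346961] [567.13089755 173.19115324 121.28873166]
flanges ((527.056396484375, 112.5564193725586), (29.97173500061035, 107.67401885986328), 3.9940035343170166)
[498.938564   118.45125385  67.87736726] [486.89999948 102.59359669  58.28094093] [509.95572267 170.95234583 105.25268422] 332
[559.27346079 116.05380958  64.6975135 ] [552.05541458 106.70801729  58.53532017] [567.13089755 122.65462852  67.71599534] 200
yaw deg -2.2754859692041527
flange yaw 4.425242523618315 [514.82250328 118.8523491  107.29070558]
flange yaw 3.5811230823991353 [538.24489381 121.70660015 107.6268075 ]
bench 275.125460910538
```

```bash
python3 -m inch '{"grip":[0.3,0.3,0.3,0.3,0.3,0.3],"travel":[[-0.4,0.4,-3],[-0.4,0.4,-6],[-0.4,0.4,-9],[-0.4,0.4,-10.8],[-0.4,0.4,-10.8],[-0.4,0.4,-10.8]],"turn":[[0,0,1.3],[0,0,1.3],[0,0,1.3],[0,0,1.3],[0,0,1.3],[0,0,1.3]]}' 4
python3 - <<'E'
from h import *
p,d=shot('wrist','w2'); np.save('pics/w2_cloud.npy',cloud('wrist',d))
E
```

```text
clock: 2.35
eef_pos: [527.3, 113.2, 97.7]
eef_rot: [-3.141, -0.0, 1.643]
wrist_force: [-0.0, -0.3, -0.1]
finger_gap: 61.6
```

View pics/w2.png

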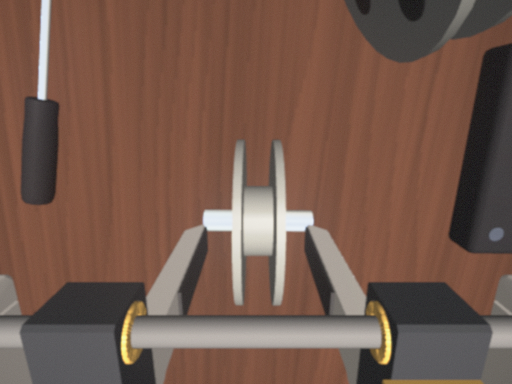

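The reel sits centred between the fingertips (197 and 317, reel at 258). Pinching lightly.

```bash
python3 -m inch '{"grip":[-0.5,-0.5,-0.5,-0.5,-0.5,-0.5],"travel":[[0,0,0],[0,0,0],[0,0,0],[0,0,0],[0,0,0],[0,0,0]],"turn":[[0,0,0],[0,0,0],[0,0,0],[0,0,0],[0,0,0],[0,0,0]]}' 4
python3 -m inch '{"grip":[-0.5,-0.5,-0.5,-0.5,-0.5,-0.5,-0.5,-0.5],"travel":[[0,0,0],[0,0,0],[0,0,0],[0,0,0],[0,0,0],[0,0,0],[0,0,0],[0,0,0]],"turn":[[0,0,-1.6],[0,0,-3.2],[0,0,-4.8],[0,0,-6.4],[0,0,-8],[0,0,-9.2],[0,0,-9.2],[0,0,-9.2]]}' 4
python3 - <<'E'
from h import *
p,d=shot('wrist','w3');p,d=shot('top','t3'); np.save('pics/t3_cloud.npy',cloud('top',d))
E
```

```text
clock: 3.15
eef_pos: [527.5, 113.0, 97.9]
eef_rot: [3.141, -0.0, 1.643]
wrist_force: [0.3, -0.2, 1.4]
finger_gap: 30.2
clock: 4.15
eef_pos: [527.5, 113.0, 97.9]
eef_rot: [3.141, -0.0, 1.482]
wrist_force: [1.0, -0.1, 0.1]
finger_gap: 29.7
```

View pics/w3.png

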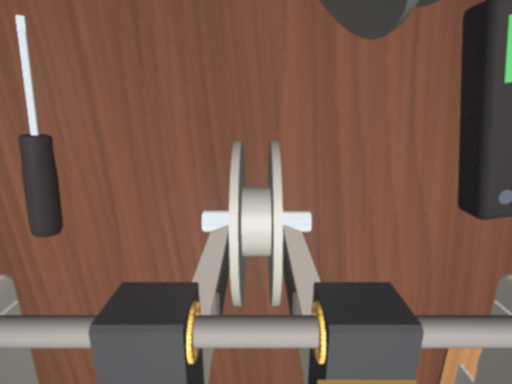

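Pinched at 29.7 mm, and the reel followed the tool to yaw -5.1°. Next I'll open to about 46 mm so the fingers straddle the flanges but still overlap the spindle stubs, back off and lower behind the spindle.

```bash
python3 -m inch '{"grip":[-0.02,-0.02,-0.02,-0.02,-0.02,-0.02,-0.02,-0.02,-0.02,-0.02],"travel":[[0,0,0],[0,0,0],[0,0,0],[0.1,1.2,0],[0.2,2.2,0],[0.3,3.3,0],[0.3,3.3,-1.5],[0.3,3.3,-3],[0.3,3.3,-4.8],[0.3,3.3,-4.8]],"turn":[[0,0,0],[0,0,0],[0,0,0],[0,0,0],[0,0,0],[0,0,0],[0,0,0],[0,0,0],[0,0,0],[0,0,0]]}' 4
python3 - <<'E'
from h import *
p,d=shot('wrist','w4');p,d=shot('top','t4'); np.save('pics/t4_cloud.npy',cloud('top',d))
p,d=shot('scene','s4');C=cloud('scene',d);Q=reelfit(C,(529,112));H=Q[(Q[:,2]>80)];print(Q.min(0),Q.max(0),cv2.minAreaRect(H[:,:2].astype(np.float32)))
E
```

```text
clock: 5.5
eef_pos: [529.6, 145.6, 48.0]
eef_rot: [-3.139, 0.001, 1.482]
wrist_force: [-0.7, -0.5, -0.7]
finger_gap: 46.1
[497.67427477  49.75730021  30.83990355] [570.49688849 169.78201181 129.9333402 ] ((533.368896484375, 149.1764373779297), (71.02854919433594, 33.2728157043457), 1.4314903020858765)
```

View pics/w4.png

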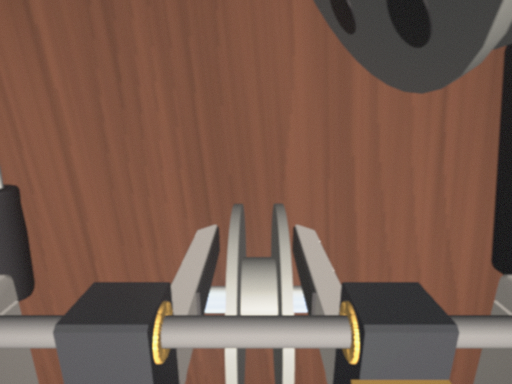

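View pics/s4.png

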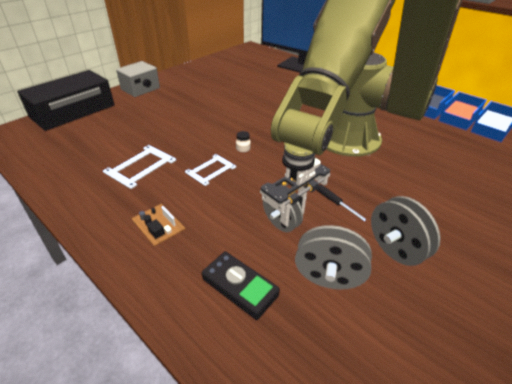

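The reel is upright between the fingers, with the spindle stubs ahead of them. I'll start rolling at about 50 mm/s.

```bash
python3 -m inch '{"grip":[-0.02,-0.02,-0.02,-0.02,-0.02,-0.02,-0.02,-0.02,-0.02,-0.02],"travel":[[0,-0.5,0],[-0.1,-1,0],[-0.15,-1.5,0],[-0.2,-2,0],[-0.22,-2.5,0],[-0.27,-3,0],[-0.3,-3.6,0],[-0.37,-4.2,0],[-0.43,-4.8,0],[-0.48,-5.4,0]],"turn":[[0,0,0],[0,0,0],[0,0,0],[0,0,0],[0,0,0],[0,0,0],[0,0,0],[0,0,0],[0,0,0],[0,0,0]]}' 4
python3 - <<'E'
from h import *
p,d=shot('wrist','w5'); p,d=shot('top','t5')
E
```

```text
clock: 6.9
eef_pos: [525.9, 91.6, 50.2]
eef_rot: [3.141, -0.0, 1.482]
wrist_force: [-0.1, 0.3, 0.7]
finger_gap: 46.0
```

View pics/w5.png

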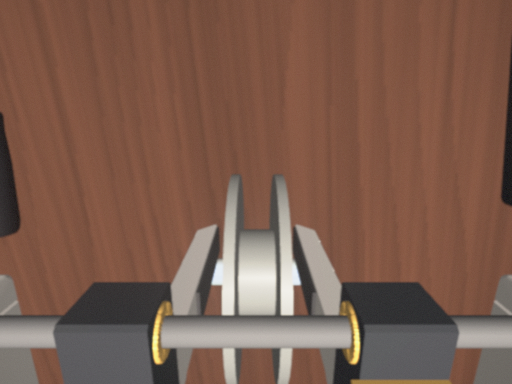

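View pics/t5.png

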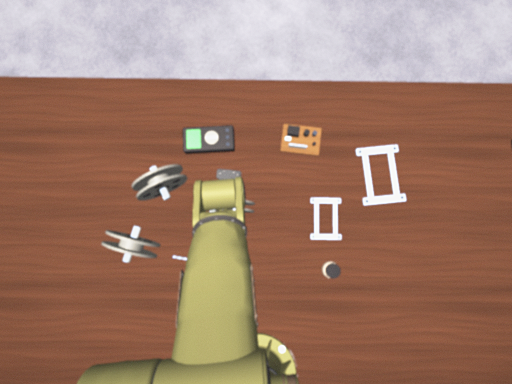

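The spindle is now close against the fingers and the reel is still aligned between them. I'll carry on.

```bash
python3 -m inch '{"grip":[-0.02,-0.02,-0.02,-0.02,-0.02,-0.02,-0.02,-0.02,-0.02,-0.02],"travel":[[-0.05,-0.6,0],[-0.1,-1.2,0],[-0.15,-1.8,0],[-0.2,-2.4,0],[-0.27,-3,0],[-0.32,-3.6,0],[-0.37,-4.2,0],[-0.43,-4.8,0],[-0.48,-5.4,0],[-0.54,-6,0]],"turn":[[0,0,0],[0,0,0],[0,0,0],[0,0,0],[0,0,0],[0,0,0],[0,0,0],[0,0,0],[0,0,0],[0,0,0]]}' 4
python3 -m inch '{"grip":[-0.02,-0.02,-0.02,-0.02,-0.02,-0.02,-0.02,-0.02,-0.02,-0.02],"travel":[[-0.05,-0.6,0],[-0.1,-1.2,0],[-0.15,-1.8,0],[-0.2,-2.4,0],[-0.27,-3,0],[-0.32,-3.6,0],[-0.37,-4.2,0],[-0.43,-4.8,0],[-0.48,-5.4,0],[-0.54,-6,0]],"turn":[[0,0,0],[0,0,0],[0,0,0],[0,0,0],[0,0,0],[0,0,0],[0,0,0],[0,0,0],[0,0,0],[0,0,0]]}' 4
python3 - <<'E'
from h import *
p,d=shot('wrist','w6'); p,d=shot('top','t6'); p,d=shot('scene','s6')
E
```

```text
clock: 8.25
eef_pos: [520.5, 31.0, 50.2]
eef_rot: [3.141, -0.0, 1.482]
wrist_force: [0.8, -0.9, -0.7]
finger_gap: 46.3
clock: 9.5
eef_pos: [515.1, -29.4, 50.2]
eef_rot: [3.141, -0.0, 1.482]
wrist_force: [0.5, -1.1, 0.0]
finger_gap: 46.5
```

View pics/w6.png

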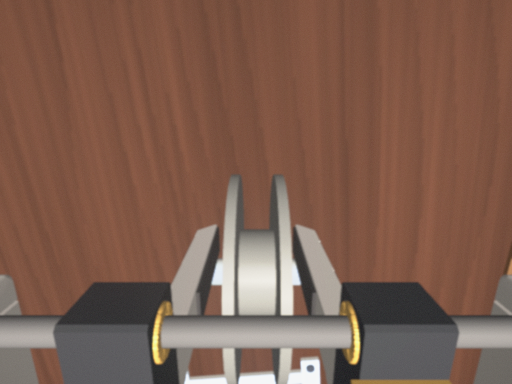

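View pics/s6.png

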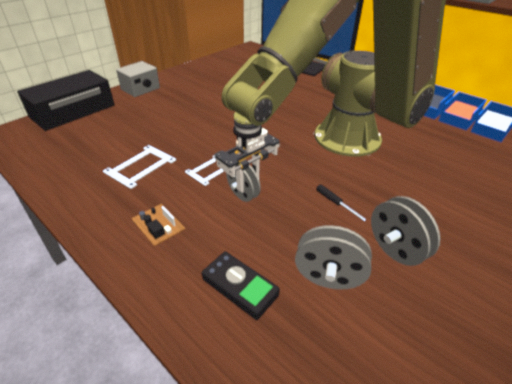

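The reel is rolling square between the fingers, now around y = -46. The rest's near bar is just coming in at the bottom of the wrist view (row 380). I'll continue to just short of the bar.

```bash
python3 -m inch '{"grip":[-0.02,-0.02,-0.02,-0.02,-0.02,-0.02,-0.02,-0.02,-0.02,-0.02],"travel":[[-0.05,-0.6,0],[-0.1,-1.2,0],[-0.15,-1.8,0],[-0.2,-2.4,0],[-0.27,-3,0],[-0.32,-3.6,0],[-0.37,-4.2,0],[-0.43,-4.8,0],[-0.48,-5.4,0],[-0.54,-6,0]],"turn":[[0,0,0],[0,0,0],[0,0,0],[0,0,0],[0,0,0],[0,0,0],[0,0,0],[0,0,0],[0,0,0],[0,0,0]]}' 4
python3 -m inch '{"grip":[-0.02,-0.02,-0.02,-0.02,-0.02,-0.02,-0.02,-0.02,-0.02,-0.02],"travel":[[-0.05,-0.6,0],[-0.1,-1.2,0],[-0.15,-1.8,0],[-0.2,-2.4,0],[-0.25,-2.9,0],[-0.3,-3.4,0],[-0.34,-3.8,0],[-0.38,-4.2,0],[-0.4,-4.5,0],[-0.42,-4.7,0]],"turn":[[0,0,0],[0,0,0],[0,0,0],[0,0,0],[0,0,0],[0,0,0],[0,0,0],[0,0,0],[0,0,0],[0,0,0]]}' 4
python3 - <<'E'
from h import *
s=manip.read_state();print(s['eef_pos'])
p,d=shot('wrist','w7'); p,d=shot('top','t7'); p,d=shot('scene','s7'); cv2.imwrite('pics/s7c.png',cv2.resize(cv2.cvtColor(p[100:240,140:320],cv2.COLOR_RGB2BGR),None,fx=4,fy=4,interpolation=2))
E
```

```text
clock: 10.9
eef_pos: [509.7, -89.6, 50.2]
eef_rot: [3.141, -0.0, 1.481]
wrist_force: [-0.3, 0.6, -0.4]
finger_gap: 46.3
clock: 12.15
eef_pos: [505.5, -136.8, 50.2]
eef_rot: [3.141, -0.0, 1.481]
wrist_force: [0.1, 1.1, 1.4]
finger_gap: 45.9
[ 505.47303706 -136.79524381   50.21757774]
```

View pics/w7.png

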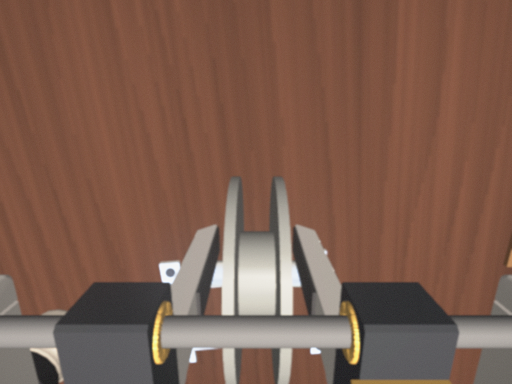

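View pics/s7c.png

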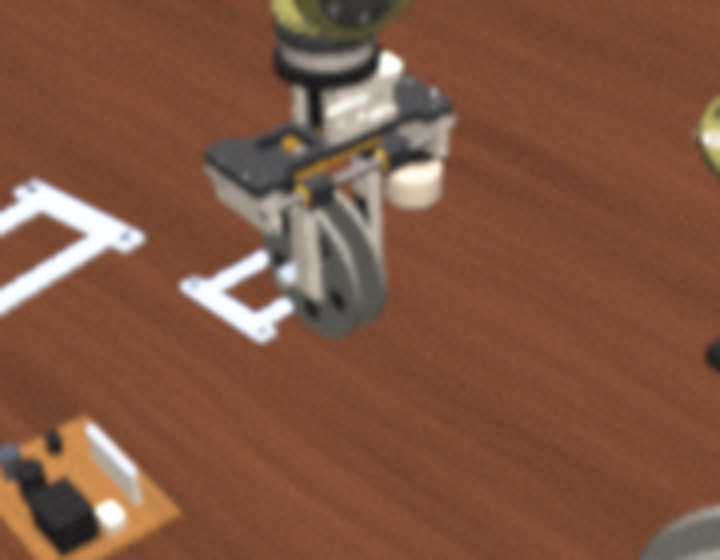

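The reel is right at the near bar and laterally well inside the rest: strip at 170 on the left, corner at 322 on the right, reel at 257. Now slowly over the bar, at about 24 mm/s.

```bash
python3 -m inch '{"grip":[-0.02,-0.02,-0.02,-0.02,-0.02,-0.02,-0.02,-0.02,-0.02,-0.02],"travel":[[-0.02,-0.3,0],[-0.05,-0.6,0],[-0.08,-0.9,0],[-0.1,-1.2,0],[-0.13,-1.5,0],[-0.16,-1.8,0],[-0.18,-2.1,0],[-0.2,-2.4,0],[-0.24,-2.7,0],[-0.27,-3,0]],"turn":[[0,0,0],[0,0,0],[0,0,0],[0,0,0],[0,0,0],[0,0,0],[0,0,0],[0,0,0],[0,0,0],[0,0,0]]}' 4
python3 - <<'E'
from h import *
s=manip.read_state();print(s['eef_pos'],s['wrist_force'])
p,d=shot('wrist','w8')
E
```

```text
clock: 13.55
eef_pos: [502.7, -166.9, 50.2]
eef_rot: [3.141, -0.0, 1.481]
wrist_force: [-0.1, 0.8, 0.0]
finger_gap: 46.3
[ 502.69597196 -166.93803157   50.18656146] [-0.06512647  0.76270732  0.00774478]
```

View pics/w8.png

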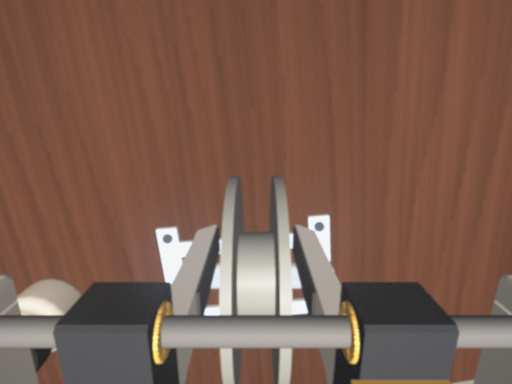

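The reel is up on the bar, centre about y = -183. I'll edge on slower until it drops in.

```bash
python3 -m inch '{"grip":[-0.02,-0.02,-0.02,-0.02,-0.02,-0.02,-0.02,-0.02,-0.02,-0.02],"travel":[[-0.01,-0.15,0],[-0.03,-0.3,0],[-0.04,-0.45,0],[-0.05,-0.6,0],[-0.06,-0.75,0],[-0.08,-0.9,0],[-0.09,-1.05,0],[-0.1,-1.2,0],[-0.12,-1.35,0],[-0.13,-1.5,0]],"turn":[[0,0,0],[0,0,0],[0,0,0],[0,0,0],[0,0,0],[0,0,0],[0,0,0],[0,0,0],[0,0,0],[0,0,0]]}' 4
python3 - <<'E'
from h import *
s=manip.read_state();print(s['eef_pos'],s['wrist_force'])
p,d=shot('wrist','w9')
E
```

```text
clock: 14.85
eef_pos: [501.4, -182.3, 50.2]
eef_rot: [3.141, -0.0, 1.481]
wrist_force: [0.8, -0.1, 0.5]
finger_gap: 46.3
[ 501.40238597 -182.29848846   50.1982685 ] [ 0.75201101 -0.14080838  0.46495528]
```

View pics/w9.png

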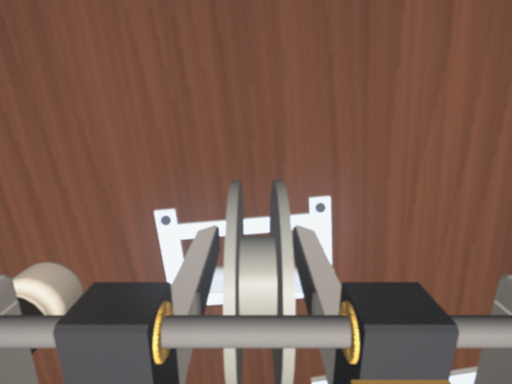

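```bash
python3 -m inch '{"grip":[-0.02,-0.02,-0.02,-0.02,-0.02,-0.02,-0.02,-0.02],"travel":[[-0.01,-0.12,0],[-0.02,-0.24,0],[-0.03,-0.36,0],[-0.04,-0.48,0],[-0.05,-0.6,0],[-0.06,-0.7,0],[-0.06,-0.7,0],[-0.06,-0.7,0]],"turn":[[0,0,0],[0,0,0],[0,0,0],[0,0,0],[0,0,0],[0,0,0],[0,0,0],[0,0,0]]}' 4
python3 - <<'E'
from h import *
s=manip.read_state();print(s['eef_pos'],s['wrist_force'])
p,d=shot('wrist','w10')
p,d=shot('scene','s10'); cv2.imwrite('pics/s10c.png',cv2.resize(cv2.cvtColor(p[100:240,140:320],cv2.COLOR_RGB2BGR),None,fx=4,fy=4,interpolation=2))
E
```

```text
clock: 15.9
eef_pos: [500.8, -189.4, 50.2]
eef_rot: [3.141, -0.0, 1.481]
wrist_force: [-0.8, -0.2, -1.1]
finger_gap: 46.1
[ 500.79349926 -189.40868698   50.20074849] [-0.75860632 -0.19897155 -1.13030088]
```

View pics/w10.png

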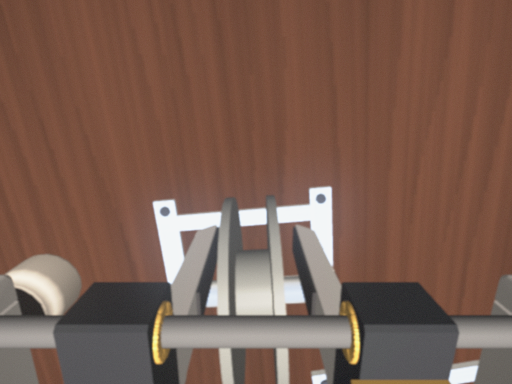

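View pics/s10c.png

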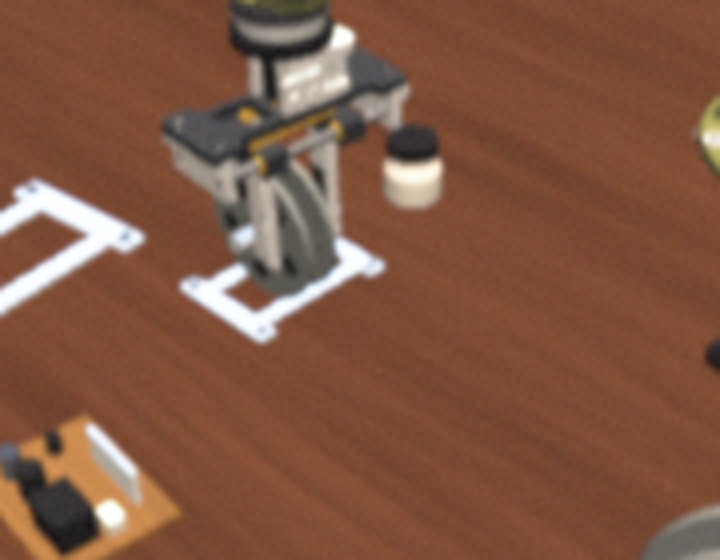

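The reel has run ahead of the fingers and appears to have dropped between the bars: spindle clear of the fingers, flange bottom inside the frame in the scene crop (290,280). I'll back off, rise and check.

```bash
python3 -m inch '{"grip":[-0.02,-0.02,-0.02,-0.02,-0.02,-0.02,-0.02,-0.02,-0.02,-0.02],"travel":[[0.05,0.6,0],[0.1,1.2,0],[0.1,1.2,2],[0.1,1.2,5],[0.1,1.2,8],[0.1,1.2,11],[0.1,1.2,15],[0.1,4,17],[0.1,8,17],[0.1,8,17]],"turn":[[0,0,0],[0,0,0],[0,0,0],[0,0,0],[0,0,0],[0,0,0],[0,0,0],[0,0,0],[0,0,0],[0,0,0]]}' 4
cat > chk.py <<'E'
from h import *
import sys
s=manip.read_state();print(s['clock'],s['eef_pos'],s['wrist_force'])
t=sys.argv[1]
for c in('wrist','scene'):
    p,d=shot(c,c+t);C=cloud(c,d);C[d==0]=np.nan
    np.save(f'pics/{c}{t}_cloud.npy',C)
    Q=reelfit(C,(494,-221),zmin=20);print(c,Q.min(0).round(1),Q.max(0).round(1))
    H=Q[Q[:,2]>85];print(cv2.minAreaRect(H[:,:2].astype(np.float32)))
    P,R=restfit(p,C,(491,-220));print('rest',R)
E
python3 chk.py 11
```

```text
clock: 17.25
eef_pos: [501.8, -107.3, 220.6]
eef_rot: [3.14, -0.0, 1.484]
wrist_force: [0.3, -0.3, -0.0]
finger_gap: 45.8
17.25 [ 501.81620623 -107.28548743  220.56879177] [ 0.30218924 -0.26751963 -0.01557977]
wrist [ 456.8 -279.6   20.1] [ 536.5 -162.5  119.4]
((496.8514099121094, -214.09857177734375), (90.96116638183594, 30.364765167236328), 87.19477844238281)
rest ((489.9447021484375, -241.9789276123047), (135.37353515625, 139.9730987548828), 89.86106872558594)
scene [ 484.3 -281.8   20.5] [ 540.2 -161.5  119.6]
((500.7554016113281, -220.55393981933594), (101.08878326416016, 31.951358795166016), 88.62223815917969)
rest ((488.05682373046875, -229.32118225097656), (111.79193878173828, 149.10470581054688), 89.56595611572266)
```

View pics/wrist11.png

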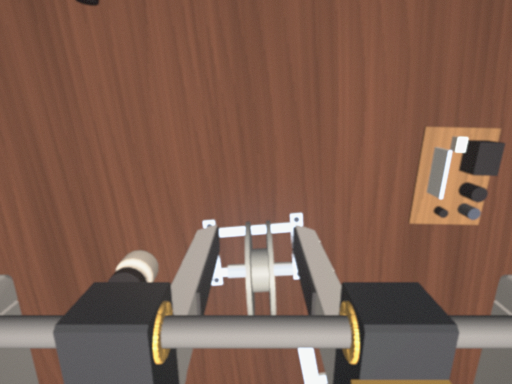

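View pics/scene11.png

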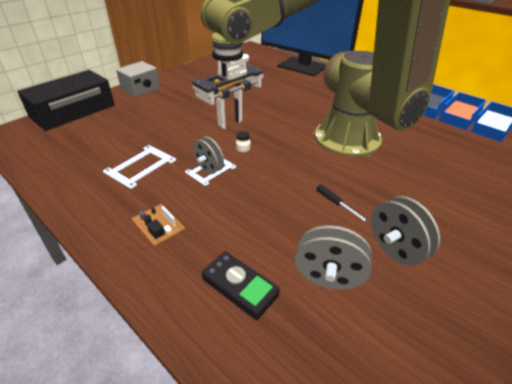

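The reel stands in the rest: its y span of -280 to -162 gives a centre near -221, its top is at about 119.5 mm, and its yaw is -1 to -3°. I'll wait a moment and re-check that it is still, with a clear top view.

```bash
python3 -m inch '{"grip":[-0.02,-0.02,-0.02,-0.02,-0.02,-0.02,-0.02,-0.02],"travel":[[0,5,0],[0,10,0],[0,15,0],[0,20,0],[0,22,0],[0,22,0],[0,22,0],[0,22,0]],"turn":[[0,0,0],[0,0,0],[0,0,0],[0,0,0],[0,0,0],[0,0,0],[0,0,0],[0,0,0]]}' 4
python3 chk.py 12 | tail -3
python3 - <<'E'
from h import *
p,d=shot('top','top12');C=cloud('top',d);Q=reelfit(C,(494,-221),zmin=20);Q=Q[Q[:,2]>20];print(Q.min(0),Q.max(0));H=Q[Q[:,2]>80];print(cv2.minAreaRect(H[:,:2].astype(np.float32)))
cv2.imwrite('pics/t12c.png',cv2.resize(cv2.cvtColor(p[100:300,160:430],cv2.COLOR_RGB2BGR),(756,560),interpolation=2))
for n,(l,t,r,b) in dict(driver=(168,250,232,274),jar=(318,258,345,282),meter=(178,118,240,156),board=(276,118,328,160)).items():
    q=C[t:b,l:r].reshape(-1,3);q=q[(q[:,2]>13)&(q[:,2]<100)];print(n,q.min(0).round(),q.max(0).round())
E
```

```text
clock: 18.35
eef_pos: [502.0, 109.7, 220.2]
eef_rot: [3.141, 0.0, 1.48]
wrist_force: [-0.6, -0.1, 0.3]
finger_gap: 45.9
scene [ 483.9 -282.4   20.5] [ 541.4 -160.9  119.9]
((500.498046875, -220.76116943359375), (107.47069549560547, 33.54330825805664), 89.71900177001953)
rest ((488.0973815917969, -229.13717651367188), (111.2397689819336, 148.79620361328125), 89.77705383300781)
[ 460.46487947 -280.71043523   21.55764822] [ 536.74793237 -161.99128185  122.07848126]
((497.9904479980469, -221.25704956054688), (107.88372039794922, 30.778335571289062), 88.49080657958984)Traceback (most recent call last):
  File "<stdin>", line 5, in <module>
    return umr_minimum(a, axis, None, out, keepdims, initial, where)
ValueError: zero-size array to reduction operation minimum which has no identity
```

View pics/t12c.png

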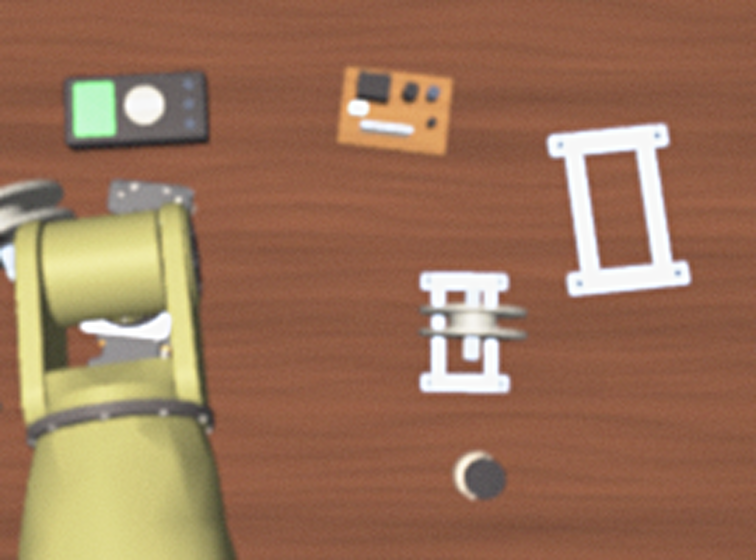

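The top view shows the reel standing between the bars at crop pixel (472,322), square to them, with meter, board and jar where they were. It has not moved since the last check: (498,-221) against the rest at (491,-221). I'm handing in.

```bash
python3 -c "
from cell import manip
print(manip.sign_off())"
```

```text
the job is handed in; nothing more can be done
None
```

The reel is standing in the flat metal rest between its two bars, and I handed the job in about 18 s into the 72 s allowed; no verdict was reported.

- **What I did:** I chose the 120 mm reel and the 136 x 100 mm rest by measured size. I pinched the flanges lightly and swivelled the reel about 9° to aim it. Then I pushed it by both spindle stubs with the fingers straddling it. It rolled about 330 mm, went slowly over the near bar and dropped in.
- **Last checks:** The reel was centred at about (498, -221) mm, against the rest's centre at (491, -221). That is about 7 mm off sideways and under 2 mm off lengthwise. Its top was at about 120 mm, so it stands on the bench. The spindle was within about 3° of the bars. It had not moved between two checks 1.1 s apart, and the gripper was well clear.
- **What the checks missed:** The numeric check of the bystanders stopped with an error because the arm hid the screwdriver in that view. The meter, board and jar looked unmoved in the pictures. The screwdriver looked unmoved in the scene view taken about a second earlier, and the arm never came close to it.
- **Where readings disagreed:** After the drop, the wrist and scene fits of the rest's centre were 8 to 21 mm off in y, because the arm or the reel hid part of it and, for the wrist, part of the other rest was in view. I used the unobstructed measurement from the start instead.

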